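Show the notched code slide to the reader

ROBOT

A 6-joint arm with a two-finger parallel gripper is mounted at the origin on the work surface. World frame = base frame: x ahead of the robot, y to its left, z up, the work surface at z = 0. Lengths are in m, angles in rad, forces in N, time in s.
With the tool pointing down it reaches from about 0.35 to 0.975 m from the base axis. Payload 4.9 kg.
Tool frame: the origin (TCP) lies between the finger pads, 19 mm behind the fingertips; this is the grasp point; z points along the fingers, y is the line along which they close (so a half turn about z gives the same grasp; the last joint's range is limited). The gripper opens to 85 mm and grips with 20 to 120 N. Pads are 22 mm wide; open, the fingers measure 114 mm over their backs; the gripper's body (76 mm by 85 mm) begins 54 mm behind the grasp point. The pads swing forward as they close: fully open they stand 13 mm farther back than shut.
Start: joints at [-1.36, 0.053, 1.613, -0, 1.476, -0.119], TCP at [0.202, -0.591, 0.25] pointing down, gripper open.
Joint ranges: [-3.01, 3.01], [-1.01, 2.22], [0.06, 2.58], [-1.02, 4.17], [0.09, 2.62], [-3.14, 3.14]. Speed limits (rad/s): [2.57, 2.57, 3.14, 3.14, 3.14, 3.14].

INTERFACE

Orientations are given as a rotation vector (axis times angle).
In Python, from station import ctrl, get_image, camera_params, finish_job gives the robot as it stands (ctrl), with the cameras as plain functions and the job as plain functions.
- The arm moves only by the shell command python3 jog.py [FORCE], which reads ROWS from standard input. ROWS is a JSON object with one list for each field, all of the same length, 1 to 20, a row being the entries at one place: jaw (the finger opening in m), dx, dy, dz (the shift in a scale on which 1.0 is 0.6 m), rx, ry, rz (a rotation vector in a scale on which 1.0 is 2 pi rad); each row is the pose to reach, as a shift and turn from the pose commanded when the command began, along the tool's axes at that moment; what a row does not reach only later rows make up. A row lasts 1/12 s, in which the tool goes at most 0.0417 m and 0.125 rad, less where a joint would pass 70% of its speed; a pose out of reach is approached as far as the arm can. The fingers move at their own pace and stop on an object; FORCE is the grip in N (left out, the last holds). Time passes only in rows, so rows that do not move let the fingers close. It prints the time, the measured TCP pose, the force, the opening and the grip force at its end. Input that does not fit is refused with a message, and nothing moves.
- ctrl.get_obs(): the state, without advancing time (a new reading comes with each control period).
- get_image(name): name is "scene" or "top"; returns the picture (384x512x3 uint8, red, green, blue); there is no depth.
- camera_params(name): a dict with "fx", "fy", "cx", "cy" (pixels), "T" (4x4, takes a point from camera to world coordinates). Camera axes: x right, y down, z forward; pixel columns grow to the right and rows downward; lengths in m; the calibration is good to about 2 mm. A picture is of the moment at which its call begins. camera_params takes no time and is no camera call.
- finish_job(): hands the job in; it is judged then, once.
The state is a dict: "t": time; "q": joint angles; "dq": joint speeds; "effort": joint torques, N m; "tool_pos": TCP position; "tool_rot": TCP orientation; "contact_force": force on the tool from outside, world axes, zero at the start; "wrist_torque": the same for the moment, N m; "opening": finger opening in m; "grip_force": force on a finger pad.
Only numpy, scipy, OpenCV 4.12 (cv2) and the standard library are available. Lean on these libraries where they do the work, as an engineer would, in place of code of your own. Each camera call takes 0.05 s, during which the arm holds its last target. There are 200 camera calls.

TASK

One of the two clear slides standing on the cart has a frosted end, marked by a small notch in its top corner: take that slide by its frosted end only, keeping the fingers off its clear part, and present it label up above the middle of the reader pad, with the label's centre about 20 cm above the cart top. The label must face upwards at least halfway, that is with the slide tilted 45 degrees or more from upright; finish while holding it there still, and leave the plain slide and the other parts where they are.

Things in the scene. Friction and masses are not known exactly. Their poses are not given: they have to be found in the camera images.
- slide: The code slide: plate 84 mm long, 50 high, 8 thick, about 60 g, upright on a long edge in its stand, turned any way about the vertical; lower edge 10 mm, top 60 mm above the cart. Origin: middle of the lower edge. x: along its length to the frosted end; y: straight out of the label face; z: up to the notched edge. Opaque white (frosted) from x = +6 to +42 mm, the rest clear pale blue.
- slide_notch (a point): The slide's notch, an 8 by 8 mm cut in the top corner of the frosted end (x = +42, z = +50 mm in the slide's frame). Whoever looks at the label face with the notch up has the notch at the top left; the other face has no label.
- slide_grip (a point): Where to grip the slide, from above, across its 8 mm thickness: on the frosted end, x = +25, y = 0, z = +44 mm in the slide's frame. The 22 mm wide pads then stay on the frosted part.
- slide_label (a point): Centre of the orange label with black bars, 28 by 26 mm, on the frosted end: x = +23, y = +4, z = +23 mm in the slide's frame.
- stand_slide: Fixed stand of the code slide, on the left or right, turned any way: aluminium foot 104 x 60 x 10 mm with two black rails (92 mm long, 30 mm over both, top 26 mm above the cart) forming a slot 10 mm wide and 16 mm deep along its x axis. Origin under its centre. The plain slide stands in an identical one.
- spare: The plain slide to be left alone: same size, clear pale blue all over, no frosted end, no notch, no label; standing in the other stand. Origin: middle of its lower edge, x along its length, z up.
- reader: The reader pad, a fixed low black block 130 x 130 x 12 mm with a blue border and a white middle, on the cart between the two stands. Origin under its centre.
- reader_mid (a point): Middle of the reader pad's top, 13 mm above the cart.
- lock: Black cylinder lock standing upright, 46 mm across and 56 mm high; a bystander. Origin under its centre.
- key0: Orange plastic key blank lying flat, 66 mm long, 5 mm thick; a bystander. Origin near its middle, underside.
- key1: The other orange key blank, alike; a bystander.
- ring: Brass retaining ring lying flat, 48 mm across, 8 mm high; a bystander. Origin under its centre.
- rejector: Grey cast coin rejector, 60 x 100 x 89 mm; a bystander at the back. Origin under its centre.
- socket: Bayonet test socket bolted to the cart at the back: square foot 80 mm, round socket 52 mm across, 46 mm high. Origin under its centre.

How it is judged:
By the outcome, as a careful person would: the job done as asked, in the order asked, and still so for the second after the job is handed in, while the arm keeps its last pose, push and grip.
It also fails if it takes over 35 s, if anything falls off the work surface, if the arm or the gripper's body presses on something with over 40 N, if the wrist force passes 120 N, or if a joint passes its speed limit or range.

## Working session

There is one attempt and no reset: what is moved stays moved. The work goes in short steps, Python scripts to look and compute and a shell command to move; the robot and the scene stay as the last step left them, time stands still between calls to the robot, and variables do not carry over. Pictures are saved under pics/ and viewed, at most 10 in all, crops included, and the job is handed in when it is done.

```bash
ls; mkdir -p pics; python3 - <<'E'
from station import ctrl, get_image, camera_params, finish_job
import cv2,numpy as np
for n in("scene","top"):
    im=get_image(n); cv2.imwrite(f"pics/{n}0.png",cv2.resize(im[:,:,::-1],(800,600),interpolation=cv2.INTER_CUBIC))
    cv2.imwrite(f"/tmp/{n}.png",im[:,:,::-1])
    p=camera_params(n);print(n,p['fx'],p['cx'],p['cy'],np.round(p['T'],3).tolist())
o=ctrl.get_obs();print(o['tool_pos'],o['tool_rot'],o['t'])
E
```

```text
jog.py
pics
station.py
scene 371.85776224791795 258.64415707958426 196.25633923190674 [[-0.215, 0.641, -0.737, 1.256], [0.977, 0.144, -0.16, 0.153], [0.004, -0.754, -0.657, 0.707], [0.0, 0.0, 0.0, 1.0]]
top 391.97443658613275 256.6378623084798 192.99725556071783 [[-0.008, -0.988, 0.153, 0.385], [-1.0, 0.005, -0.025, 0.005], [0.024, -0.153, -0.988, 1.129], [0.0, 0.0, 0.0, 1.0]]
[ 0.20229109 -0.59079281  0.24886235] [-3.09713289e+00 -5.15410683e-01  1.56558758e-04] 0.1
```

View pics/scene0.png

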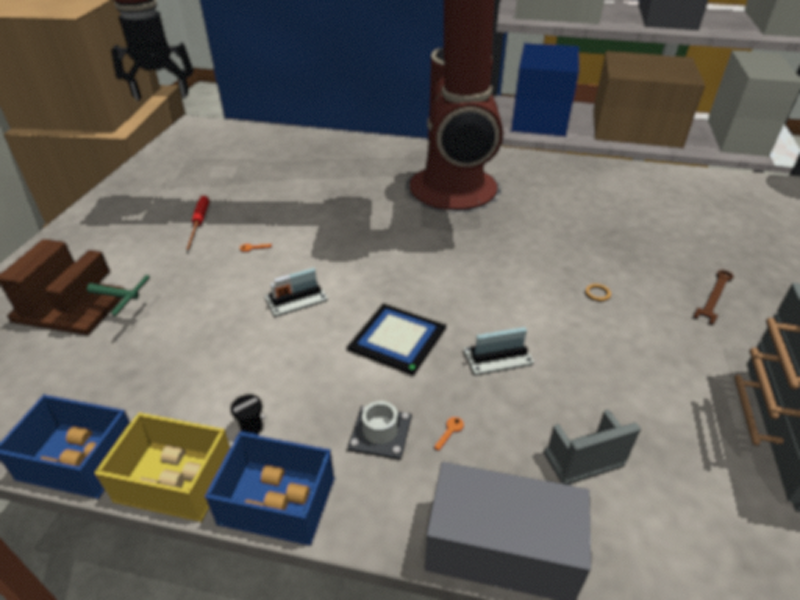

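View pics/top0.png

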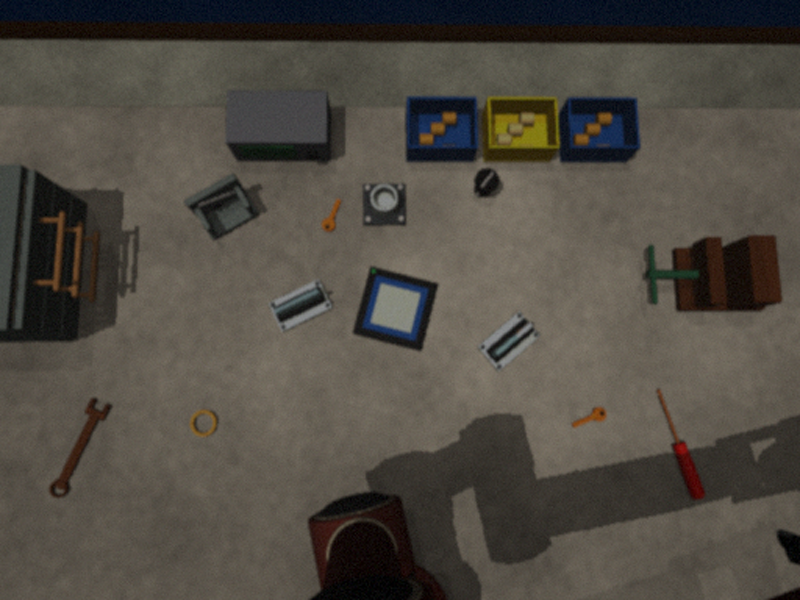

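The scene view shows the orange label on the slide at (285,292), with its face towards the camera. In the top view that stand is at (510,341) and the reader at (397,308). I'll enlarge both.

```bash
python3 - <<'E'
import cv2,numpy as np
a=cv2.imread('/tmp/scene.png')[165:210,160:220]; b=cv2.imread('/tmp/top.png')[195:240,300:360]
f=lambda x:cv2.resize(x,(780,585),interpolation=cv2.INTER_CUBIC)
cv2.imwrite('pics/c1.png',f(a));cv2.imwrite('pics/c2.png',f(b))
E
```

```text
(no output)
```

View pics/c1.png

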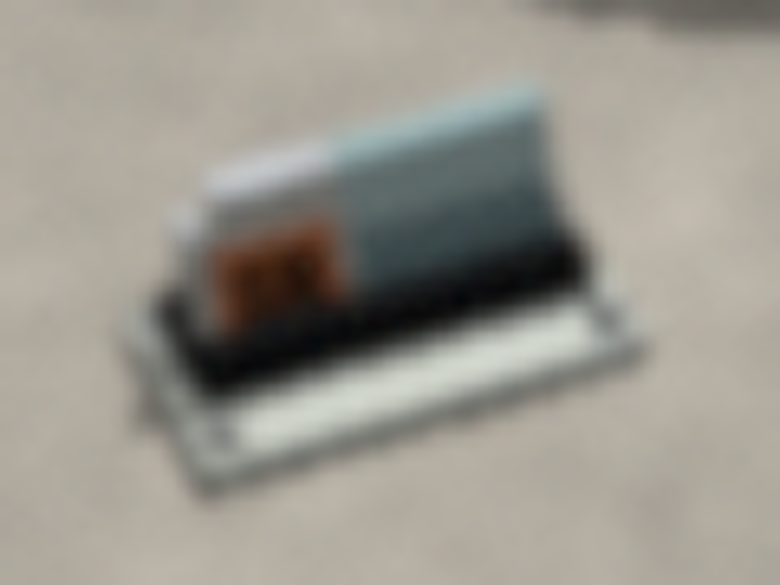

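View pics/c2.png

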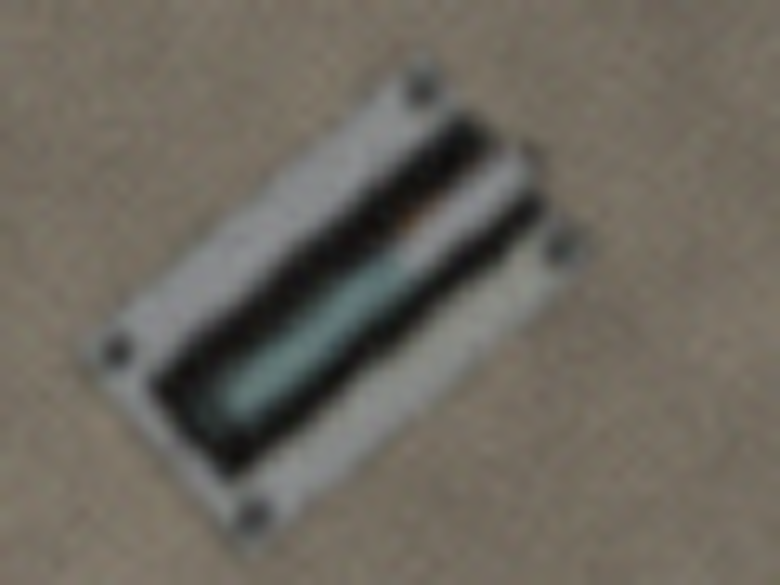

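The crops show the slide's top edge running from its clear end at about (235,405) in c2 to the frosted end, with the white/clear boundary at (400,262). In c1 the notch inner corner is at (213,185), the boundary at (338,152) and the clear end at (542,95). I'll fit the pose to these.

```bash
cat > h.py <<'E'
import numpy as np
from station import ctrl, get_image, camera_params, finish_job
from scipy.optimize import least_squares
from scipy.spatial.transform import Rotation as R
def proj(n,P):
    p=camera_params(n);T=np.array(p['T']);c=(np.atleast_2d(P)-T[:3,3])@T[:3,:3]
    return np.c_[p['fx']*c[:,0]/c[:,2]+p['cx'],p['fy']*c[:,1]/c[:,2]+p['cy']]
def fit(obs,x0):
    def place(x,L):
        c,s=np.cos(x[2]),np.sin(x[2]);return np.array([x[0]+c*L[0]-s*L[1],x[1]+s*L[0]+c*L[1],L[2]])
    f=lambda x:np.concatenate([(proj(n,place(x,L))[0]-uv) for n,L,uv in obs])
    r=least_squares(f,x0);return r.x,r.fun.reshape(-1,2)
E
python3 - <<'E'
from h import *
S=lambda u,v:np.array([160+(u+.5)/13-.5,165+(v+.5)/13-.5]); T=lambda u,v:np.array([300+(u+.5)/13-.5,195+(v+.5)/13-.5])
f=lambda u,v:np.array([u,v])*.64
sl=[('scene',(.034,0,.06),S(213,185)),('scene',(.006,0,.06),S(338,152)),('scene',(-.042,0,.06),S(542,95)),
('scene',(.023,.004,.033),S(280,268)),
('top',(.006,0,.06),T(400,262)),('top',(-.042,0,.06),T(238,402)),('top',(.034,0,.06),T(498,182))]
x,r=fit(sl,[.4,-.2,-2.2]);print(x,r.round(1).tolist())
st=[('top',(.0,0,.01),T(338,300)),('scene',(.052,.03,.01),S(205,485)),('scene',(-.052,.03,.01),S(640,350)),('top',(.052,.03,.01),T(425,55)),('top',(-.052,-.03,.01),T(247,552)),('top',(.052,-.03,.01),T(590,238)),('top',(-.052,.03,.01),T(85,350))]
x2,r=fit(st,x);print(x2,r.round(1).tolist())
h=.065
rd=[('top',(h,h,.012),f(375,267)),('top',(h,-h,.012),f(437,283)),('top',(-h,-h,.012),f(421,349)),('top',(-h,h,.012),f(354,332)),
('scene',(h,-h,.012),f(348,347)),('scene',(-h,-h,.012),f(387,305)),('scene',(-h,h,.012),f(446,325)),('scene',(h,h,.012),f(412,373))]
for rd_ in (rd[:4],rd[4:]):
  x3,r=fit(rd_,[.4,0,-.2]);print(x3,r.round(1).tolist())
E
```

```text
[ 0.4865581  -0.22028718 -0.89534716] [[-0.1, -0.3], [-0.1, -0.4], [0.3, -0.5], [0.3, 0.5], [0.3, -0.2], [-0.4, 0.1], [0.4, -0.4]]
[ 0.48800833 -0.22088076 -0.87648821] [[0.0, -0.6], [-0.1, -1.2], [0.9, -1.7], [-0.2, -1.2], [0.5, -0.2], [0.9, 0.5], [-0.9, -0.7]]
[ 0.54767641 -0.01542928 -0.26917461] [[-1.9, -1.3], [1.7, 0.0], [0.6, 1.1], [-0.5, 0.1]]
[ 0.55416075 -0.00946099 -0.2917599 ] [[-1.4, -0.5], [-1.3, -1.6], [1.8, 0.7], [0.9, 0.8]]
```

```bash
cat >> h.py <<'E'
yaw=-.89; sx=np.array([np.cos(yaw),np.sin(yaw),0]); sy=np.array([-sx[1],sx[0],0])
G=np.array([.4867,-.2204,.054])+.025*sx
def delta(p,Rw):   # jog row from current pose
    o=ctrl.get_obs();R0=R.from_rotvec(o['tool_rot'])
    return (R0.inv().apply(np.array(p)-o['tool_pos'])).round(4),(R0.inv()*Rw).as_rotvec().round(4)
Rg=R.from_matrix(np.c_[np.cross(sy,[0,0,-1]),sy,[0,0,-1]])
E
python3 - <<'E'
from h import *
import cv2
print(G,delta(G+[0,0,.08],Rg))
for n,(u,v) in (('top',(397,308)),('scene',(397,337))):
    im=cv2.imread(f'/tmp/{n}.png').astype(int);b,g,r=im[...,0],im[...,1],im[...,2]
    m=np.zeros(b.shape,bool);c=int(u*.64),int(v*.64);m[c[1]-35:c[1]+35,c[0]-35:c[0]+35]=1
    k=((b-r)>30)&m; pts=np.argwhere(k)[:,::-1].astype(np.float32)
    q=cv2.boxPoints(cv2.minAreaRect(pts)) ; hull=cv2.convexHull(pts);M=cv2.moments(hull)
    px=np.array([M['m10']/M['m00'],M['m01']/M['m00']])
    print(n,k.sum(),px,least_squares(lambda x:proj(n,[x[0],x[1],.013])[0]-px,[.5,0]).x)
E
```

```text
[ 0.5024353  -0.23982679  0.054     ] (array([ 0.3976, -0.2346,  0.1154]), array([-1.0000e-03, -1.9000e-03, -1.9218e+00]))
top 502 [252.74164259 196.79694593] [ 0.5473843  -0.01192732]
scene 488 [253.88430536 214.34344871] [ 0.55321909 -0.01239412]
```

The manual's scale: shifts go in shares of 0.6 m and turns go in shares of 2 pi rad. Converting my numbers, 0.398 m / 0.6 = 0.6633, -0.235 m / 0.6 = -0.3917, -1.922 rad / 6.2832 = -0.3059.

```bash
r="x"; echo '{"jaw": [0.05,0.05,0.05,0.05,0.05,0.05,0.05,0.05,0.05,0.05,0.05,0.05,0.05,0.05,0.05,0.05,0.05,0.05,0.05,0.05],"dx": [0.6633,0.6633,0.6633,0.6633,0.6633,0.6633,0.6633,0.6633,0.6633,0.6633,0.6633,0.6633,0.6633,0.6633,0.6633,0.6633,0.6633,0.6633,0.6633,0.6633],"dy": [-0.3917,-0.3917,-0.3917,-0.3917,-0.3917,-0.3917,-0.3917,-0.3917,-0.3917,-0.3917,-0.3917,-0.3917,-0.3917,-0.3917,-0.3917,-0.3917,-0.3917,-0.3917,-0.3917,-0.3917],"dz": [0.1917,0.1917,0.1917,0.1917,0.1917,0.1917,0.1917,0.1917,0.1917,0.1917,0.1917,0.1917,0.1917,0.1917,0.1917,0.1917,0.1917,0.1917,0.1917,0.1917],"rx": [0,0,0,0,0,0,0,0,0,0,0,0,0,0,0,0,0,0,0,0],"ry": [0,0,0,0,0,0,0,0,0,0,0,0,0,0,0,0,0,0,0,0],"rz": [-0.3059,-0.3059,-0.3059,-0.3059,-0.3059,-0.3059,-0.3059,-0.3059,-0.3059,-0.3059,-0.3059,-0.3059,-0.3059,-0.3059,-0.3059,-0.3059,-0.3059,-0.3059,-0.3059,-0.3059]}' | python3 jog.py 40
python3 - <<'E'
from h import *
import cv2
print(delta(G,Rg),ctrl.get_obs()['q'].round(3))
a=get_image('scene')[120:210,140:260,::-1];b=get_image('top')[160:250,290:410,::-1]
f=lambda x:cv2.resize(x,(400,300),interpolation=cv2.INTER_CUBIC)
cv2.imwrite('pics/d1.png',np.hstack([f(a),f(b)]))
E
```

```text
t: 1.77
tool_pos: [0.5027, -0.2401, 0.1349]
tool_rot: [-1.353, -2.835, -0.0]
contact_force: [-0.0, -0.9, 1.2]
opening: 0.0501
grip_force: 0.0
(array([ 0.0004, -0.    ,  0.0809]), array([-0.    , -0.0003, -0.0008])) [-0.579 -0.008  1.874  0.     1.276 -1.259]
```

View pics/d1.png

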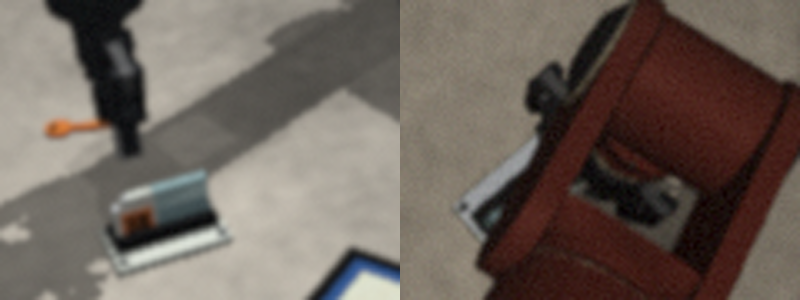

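The left half shows the fingers edge-on at (125,150), directly over the frosted part at (140,205). The right half (top view) is mostly hidden by the arm. I'll descend and grip.

Converted, 0.08 m / 0.6 = 0.1333, 0.07 m / 0.6 = 0.1167.

```bash
echo '{"jaw": [0.05,0.05,0.05,0.05,0.05,0.05],"dx": [0,0,0,0,0,0],"dy": [0,0,0,0,0,0],"dz": [0.05,0.0917,0.1167,0.1333,0.1333,0.1333],"rx": [0,0,0,0,0,0],"ry": [0,0,0,0,0,0],"rz": [0,0,0,0,0,0]}' | python3 jog.py 40; echo '{"jaw": [0,0,0,0,0,0,0,0,0,0],"dx": [0,0,0,0,0,0,0,0,0,0],"dy": [0,0,0,0,0,0,0,0,0,0],"dz": [0,0,0,0,0,0,0,0,0,0],"rx": [0,0,0,0,0,0,0,0,0,0],"ry": [0,0,0,0,0,0,0,0,0,0],"rz": [0,0,0,0,0,0,0,0,0,0]}' | python3 jog.py
python3 - <<'E'
from h import *
import cv2
a=get_image('scene')[145:205,150:230,::-1]
cv2.imwrite('pics/e1.png',cv2.resize(a,(640,480),interpolation=cv2.INTER_CUBIC))
E
```

```text
t: 2.37
tool_pos: [0.5029, -0.2401, 0.055]
tool_rot: [-1.352, -2.835, -0.0]
contact_force: [0.3, -0.1, 1.1]
opening: 0.0501
grip_force: 0.0
t: 3.2
tool_pos: [0.5034, -0.2408, 0.0563]
tool_rot: [1.351, 2.835, -0.002]
contact_force: [-2.6, -0.9, 6.2]
opening: 0.0073
grip_force: 41.4
```

View pics/e1.png

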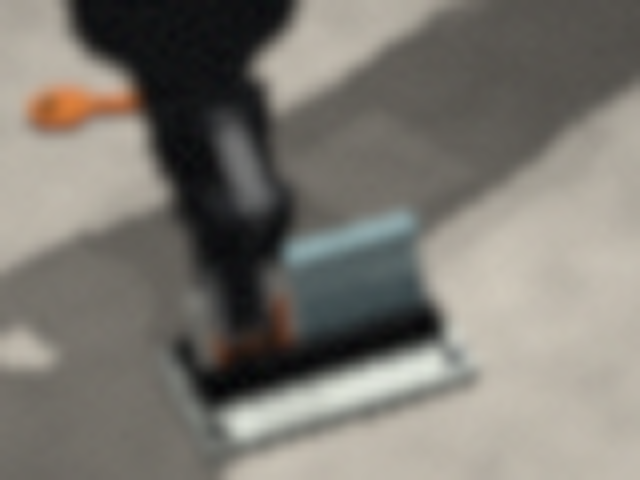

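The finger sits on the frosted end with label visible on both sides of it, and the clear part is free. Lifting now.

Converted, -0.18 m / 0.6 = -0.3, -0.14 m / 0.6 = -0.2333.

```bash
echo '{"jaw": [0,0,0,0,0,0,0,0],"dx": [0,0,0,0,0,0,0,0],"dy": [0,0,0,0,0,0,0,0],"dz": [-0.0167,-0.05,-0.1,-0.1667,-0.2333,-0.3,-0.3,-0.3],"rx": [0,0,0,0,0,0,0,0],"ry": [0,0,0,0,0,0,0,0],"rz": [0,0,0,0,0,0,0,0]}' | python3 jog.py
cat >> h.py <<'E'
Lt=np.array([.002,.004,.0225])
def final(tilt,extra=0,C=(.550,-.012,.20)):
    Rf=R.from_euler('z',extra,degrees=True)*Rg*R.from_rotvec([-np.radians(tilt),0,0])
    return delta(np.array(C)-Rf.apply(Lt),Rf),Rf.apply([0,1,0]),(np.array(C)-Rf.apply(Lt)).round(4)
E
python3 - <<'E'
from h import *
for a in ((60,0),(60,30)):print(final(*a))
E
```

```text
t: 3.92
tool_pos: [0.5044, -0.2407, 0.2393]
tool_rot: [1.349, 2.829, -0.0]
contact_force: [-0.3, -0.6, -1.0]
opening: 0.0073
grip_force: 40.4
((array([0.1472, 0.1578, 0.031 ]), array([-1.0442,  0.006 ,  0.0037])), array([0.38853587, 0.31470601, 0.8660254 ]), array([ 0.5346, -0.0271,  0.2078]))
((array([0.1367, 0.1617, 0.0311]), array([-1.0212,  0.2804, -0.4703])), array([0.17912893, 0.46681134, 0.8660254 ]), array([ 0.5442, -0.0328,  0.2078]))
```

Converted, 0.158 m / 0.6 = 0.2633, 0.147 m / 0.6 = 0.245, -1.044 rad / 6.2832 = -0.1662.

```bash
echo '{"jaw": [0,0,0,0,0,0,0,0,0,0,0,0,0,0,0,0],"dx": [0.0333,0.0667,0.1,0.1333,0.1667,0.2,0.225,0.245,0.245,0.245,0.245,0.245,0.245,0.245,0.245,0.245],"dy": [0.0333,0.0667,0.1,0.1333,0.1667,0.2,0.2333,0.2633,0.2633,0.2633,0.2633,0.2633,0.2633,0.2633,0.2633,0.2633],"dz": [0,0,0,0,0,0.0167,0.0333,0.0517,0.0517,0.0517,0.0517,0.0517,0.0517,0.0517,0.0517,0.0517],"rx": [-0.0159,-0.0318,-0.0477,-0.0637,-0.0796,-0.0955,-0.1114,-0.1273,-0.1432,-0.1592,-0.1662,-0.1662,-0.1662,-0.1662,-0.1662,-0.1662],"ry": [0,0,0,0,0,0,0,0,0,0,0.001,0.001,0.001,0.001,0.001,0.001],"rz": [0,0,0,0,0,0,0,0,0,0,0.0006,0.0006,0.0006,0.0006,0.0006,0.0006]}' | python3 jog.py
python3 - <<'E'
from h import *
import cv2
print(final(60),ctrl.get_obs()['q'].round(3))
o=ctrl.get_obs();print(R.from_rotvec(o['tool_rot']).apply(Lt)+o['tool_pos'])
a=get_image('scene')[90:270,140:380,::-1]
cv2.imwrite('pics/f1.png',cv2.resize(a,(800,600),interpolation=cv2.INTER_CUBIC))
E
```

```text
t: 5.25
tool_pos: [0.5335, -0.0263, 0.2049]
tool_rot: [1.039, 2.171, 1.253]
contact_force: [0.2, -0.3, 0.2]
opening: 0.007
grip_force: 40.4
((array([-0.0012,  0.0027, -0.0012]), array([-0.0033, -0.0031, -0.0045])), array([0.38853587, 0.31470601, 0.8660254 ]), array([ 0.5346, -0.0271,  0.2078])) [-0.628 -0.357  2.283  1.129  1.179 -1.76 ]
[ 0.54887307 -0.01123484  0.19700747]
```

View pics/f1.png

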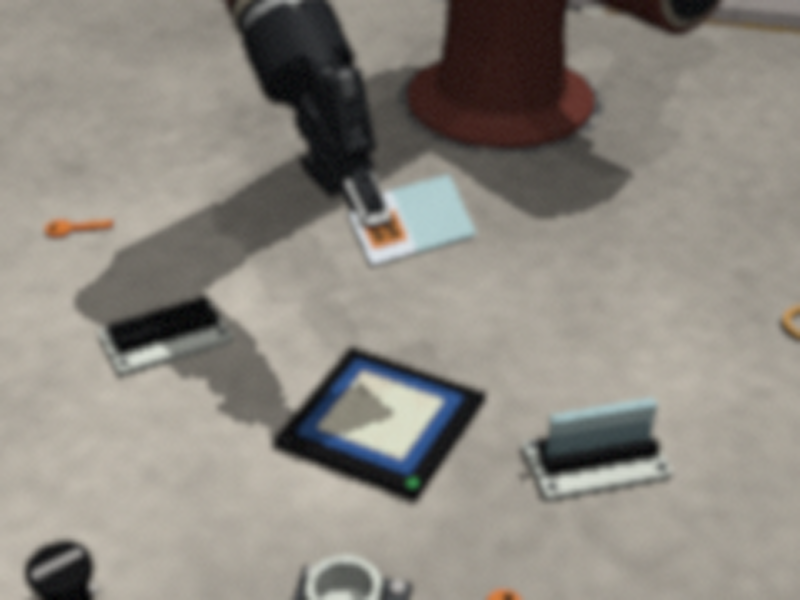

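The slide is held by its frosted end at about (378,225) in the crop, label up. The plain slide is untouched. I'll check the label's projection, correct by the 3 mm, settle and hand in.

Converted, 0.003 m / 0.6 = 0.005, -0.001 m / 0.6 = -0.0017.

```bash
echo '{"jaw": [0,0,0,0,0,0,0,0],"dx": [-0.0017,-0.0017,-0.0017,-0.0017,-0.0017,-0.0017,-0.0017,-0.0017],"dy": [0.005,0.005,0.005,0.005,0.005,0.005,0.005,0.005],"dz": [-0.0017,-0.0017,-0.0017,-0.0017,-0.0017,-0.0017,-0.0017,-0.0017],"rx": [0,0,0,0,0,0,0,0],"ry": [0,0,0,0,0,0,0,0],"rz": [0,0,0,0,0,0,0,0]}' | python3 jog.py
python3 - <<'E'
from h import *
o=ctrl.get_obs();p=R.from_rotvec(o['tool_rot']).apply(Lt)+o['tool_pos']
px=proj('scene',p)[0];print(p,(px-[140,90])/.3,abs(o['dq']).max())
E
```

```text
t: 5.97
tool_pos: [0.5341, -0.0268, 0.207]
tool_rot: [1.041, 2.171, 1.254]
contact_force: [0.0, -0.5, -1.8]
opening: 0.0072
grip_force: 40.4
[ 0.5495294  -0.01168237  0.19913311] [380.47587599 222.02792406] 0.0011215725336809037
```

The label's predicted position, (380,222), matches where it appears in the picture. The arm is still, so I'm handing in.

```bash
python3 -c "
from station import ctrl, get_image, camera_params, finish_job
print(finish_job())"
```

```text
the job is handed in; nothing more can be done
None
```

The code slide is gripped by its frosted end and held still, tilted 60° from upright with the label up; by my measurement the label's centre is about 199 mm above the cart top, over the middle of the reader pad, and the job was handed in at about 6 s with no verdict shown.

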